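# Unlock and take off the conveyor's drive guard cover

## Task

Open the conveyor's drive guard: put the T-key into the guard lock, pressing and turning it until it drops right down over the square, then turn it anticlockwise to its stop and leave it standing in the lock. Slide the yellow cover towards the lock until its studs stand in the wide ends of the keyhole slots, lift it off and lay it flat, handle up, on the cardboard sheet; set it down, do not drop it. Leave the gift box, tape roll and punnet where they are.

Things in the scene. Friction and masses are not known exactly. Their poses are not given: they have to be found in the camera images.
- conveyor: Fixed belt conveyor with a grey drive guard box on its robot side. Origin on the table under the middle of the closed cover. Guard box: x -55 to 55 mm, y -110 to 200, top at z 90; green belt bed beside it at x 59 to 245, y -110 to 490, top z 86. Two headed studs (head 15 mm dia, top 10 mm above the box top) at x 0, y -58 and 76 hold the cover. Lock at x 0, y 160.
- lock (a point): Point on the upright lock axis, 104 mm above the table, axes as the conveyor's: the centre of the key's lower rim comes here when the key is fully down. A steel collar round it (inside dia 42 mm, outside 53) rises to 24 mm above this point; the bracket it stands on is 60 mm square.
- lock_square (a point): Top of the lock's brass square stud (16 mm square), on the axis, 16 mm above point lock; axes as the conveyor's, NOT the stud's. A tapered round nose 6 mm high on top centres the key. Faces parallel to the conveyor's axes at angle 0. Found locked anywhere from 0 to 0.8 rad anticlockwise of that; opens anticlockwise to a hard stop at 1.65 rad. Stiff, about 0.3 N m, so light pressing does not turn it.
- lock_cam (a point): Where the cover's tab meets the lock's red cam quadrant (46 mm radius, turns with the square, just above the box top); fixed to the conveyor, 46 mm from the lock axis towards the cover. Until the square is at about 1.4 rad the cam blocks the cover; at the stop it is clear, swung to the +x side.
- key: Loose steel T-key, 104 mm tall, about 0.35 kg, upright in its block. Origin at the centre of its lower rim, z up. Foot: square socket, 26 mm outside, 18 inside, 28 deep, sides parallel to its x and y. Shank 14 mm dia. Set on the square out of line it rests 16 mm above its home; within about 0.13 rad of lining up (any of four ways round) it drops those 16 mm.
- key_bar (a point): Centre of the key's cross bar, 96 mm above the key's origin, axes as the key's. The bar is 110 mm long along x, 16 mm wide along y and 16 mm high, and may be gripped across y at its middle.
- key_block: Fixed wooden bench block 80 x 80 x 50 mm, origin at the centre of its underside; the key stands in a 30 mm square hole, 35 mm deep, at its centre: lift it straight up 35 mm to free it.
- cover: Loose yellow guard cover, about 0.45 kg: plate 104 mm (x) by 200 mm (y), 4 mm thick, origin at the centre of its underside, z up, on the guard box top with axes as the conveyor's. Two keyhole slots along y hold it under the studs: it must slide 22 mm (within 3 mm) in +y, towards the lock, before it lifts. At 22 mm the upturned tab on its +y edge, 16 mm high, stops against the lock bracket.
- cover_handle (a point): Middle of the cover's black bow handle, 40 mm above the cover's origin, axes as the cover's: bar along y, 88 mm long, 14 mm wide (x), 12 mm high, 30 mm of free height below it, posts 12 mm dia at y -38 and 38 mm.
- cardboard: Fixed sheet of cardboard on the table, 300 mm (x) by 220 mm (y), 4 mm thick, origin at the centre of its underside. The cover is laid here.
- gift_box: Bystander: loose green gift box, 130 x 170 mm, 65 mm high, origin at the centre of its underside.
- tape_roll: Bystander: loose roll of brown tape lying flat, 100 mm dia, 48 mm high, origin at the centre of its underside.
- punnet: Bystander: loose open blue punnet, 100 x 150 mm, 60 mm high, origin at the centre of its underside.
Things that resemble listed ones, but are neither listed nor needed, are in the scene too. There is more than one size of the key; the job needs the middle-sized.

How it is judged:
On the way, in this order (a step that is already met when the one before it is completed fails the run):
1. the key is fully down over the square of the lock (rim within 5 mm of its place) (distance between key and lock below 0.005 m), for 0.1 s.
2. with the key in the lock, the cover is slid at least 18 mm towards the lock, still on the guard box (y of cover in the frame of conveyor above 0.018 m and z of cover in the frame of conveyor below 0.096 m and horizontal distance between key and lock below 0.008 m), for 0.05 s.
At the end, for the whole second after the job is handed in: The cover lies flat and still on the cardboard, handle up (its centre within 60 mm of the sheet's, underside within 10 mm of the table, tilted less than 0.08 rad), and the key stands fully down in the lock (rim within 8 mm of its place, less than 0.25 rad off upright) (horizontal distance between cover and cardboard below 0.06 m and height (world z) of cover below 0.01 m and angle between cover's own z axis and vertical below 0.08 rad and linear speed of cover below 0.02 m/s and distance between key and lock below 0.008 m and angle between key's own z axis and vertical below 0.25 rad); the robot touches nothing.
It fails at once if the gift box, tape roll or punnet is moved more than 25 mm (distance of any of gift_box, tape_roll, punnet from where it was at the start of the episode above 0.025 m).
It fails at once if the cover is dropped (faster than 0.6 m/s while not held) (linear speed of cover above 0.6 m/s and contact force between the fingers and cover below 0.2 N).
It also fails if it takes over 58 s, if anything falls off the work surface, if the arm or the gripper's body presses on something with over 40 N, if the wrist force passes 120 N, or if a joint passes its speed limit or range.

## Robot

A 6-joint arm with a two-finger parallel gripper is mounted at the origin on the work surface. World frame = base frame: x ahead of the robot, y to its left, z up, the work surface at z = 0. Lengths are in m, angles in rad, forces in N, time in s.
With the tool pointing down it reaches from about 0.375 to 0.9 m from the base axis. Payload 3.1 kg.
Tool frame: the origin (TCP) lies between the finger pads; the fingertips stand 17 mm ahead of it and the grasp point (between the pads) lies 2 mm behind it (robot.nose_length is the distance from the TCP to the fingertips, in m); z points along the fingers, y is the line along which they close (so a half turn about z gives the same grasp; the last joint's range is limited). The gripper opens to 87 mm and grips with 3 to 60 N. Pads are 19 mm wide; open, the fingers measure 117 mm over their backs; the gripper's body (75 mm by 190 mm) begins 51 mm behind the grasp point.
Start: joints at [-1.355, 0.527, 1.433, -0, 1.181, -0.178], TCP at [0.24, -0.577, 0.24] pointing down, gripper open.
Joint ranges: [-3.08, 3.08], [-0.75, 2.2], [0.22, 2.44], [-1.43, 4.57], [0, 2.65], [-2.85, 2.85]. Speed limits (rad/s): [2.79, 2.79, 3.14, 3.14, 3.14, 3.14].

## Interface

Orientations are given as a unit quaternion [x, y, z, w].
In Python, from rig import robot, cams gives the robot as it stands.
- The arm moves only by the shell command python3 -m pendant 'ROWS' [FORCE]. ROWS is JSON, a list of rows, each an object with "jaw": the opening, from 0 (shut) to 1 (fully open); "linear": the shift along the tool's x, y, z in cm, a list of three; "twist": the turn about the tool's z in degrees. A call has 1 to 12 rows; each row shifts and turns the commanded pose from where the row before left it, along the tool's axes as they then stand; what a row does not reach is not made up. A row lasts 1/12 s, in which the tool goes at most 41.7 mm and 7.16 degrees, less where a joint would pass 70% of its speed; a pose out of reach is approached as far as the arm can. A call is refused whole if a number of a shift passes 4.17 or a number of a turn 7.16, either way. A call with a gripper value outside its range is refused whole. The fingers move at their own pace and stop on an object; FORCE is the grip in N (left out, the last holds). Time passes only in rows, so rows that do not move let the fingers close. It gives the time, the measured TCP pose, the force, the opening and the grip force at its end, in the units of the state.
- robot.get_obs(): the state, without advancing time (a new reading comes with each control period).
- cams.camera(name): name is "side" or "top" or "wrist"; returns a dict with "color" (480x640x3 uint8, blue, green, red), "depth" (480x640 float32, m along the optical axis (not along the pixel's ray), 0 where there is no reading), "fov_y" (degrees; the focal length in pixels is half the picture's height over the tangent of half this angle, whatever the lens; pixels are square), "cx", "cy" (the principal point, pixels), "k1" (the pictures are not rectified: a ray, as slopes to the right and down, at radius r is drawn at 1 + k1 r^2 times it, then the intrinsics apply), "view" (4x4, takes a point from world to camera coordinates). Camera axes: x right, y down, z forward; pixel columns grow to the right and rows downward; lengths in m; the calibration is good to about 2 mm. A picture is of the moment at which its call begins.
- robot.hand_in(): hands the job in; it is judged then, once.
The state is a dict: "time": time; "q": joint angles; "joint_velocities": joint speeds; "joint_torque": joint torques, N m; "position": TCP position; "tool_rot": TCP orientation; "ft_force": force on the tool from outside, world axes, zero at the start; "moment": the same for the moment, N m; "grip_width": finger opening in m; "grip_force": force on a finger pad.
Only numpy, scipy, OpenCV 4.12 (cv2) and the standard library are available. Lean on these libraries where they do the work, as an engineer would, in place of code of your own. Each camera call takes 0.05 s, during which the arm holds its last target. There are 200 camera calls.

## Working session

There is one attempt and no reset: what is moved stays moved. The work goes in short steps, Python scripts to look and compute and a shell command to move; the robot and the scene stay as the last step left them, time stands still between calls to the robot, and variables do not carry over. Pictures are saved under pics/ and viewed, at most 10 in all, crops included, and the job is handed in when it is done.

```bash
ls; mkdir -p pics; cat > h.py <<'E'
import numpy as np, cv2
from rig import robot, cams
def cam(n):
    c=cams.camera(n); f=240/np.tan(np.radians(c["fov_y"])/2)
    c["K"]=np.array([[f,0,c["cx"]],[0,f,c["cy"]],[0,0,1]]); c["V"]=np.array(c["view"]); return c
def slopes(c,uv):
    d=(np.atleast_2d(uv).astype(float)-[c["cx"],c["cy"]])/c["K"][0,0]; s=d.copy()
    for _ in range(20): s=d/(1+c["k1"]*(s**2).sum(1,keepdims=True))
    return s
def onplane(c,uv,z):
    s=slopes(c,uv); R=c["V"][:3,:3]; o=-R.T@c["V"][:3,3]
    d=np.c_[s,np.ones(len(s))]@R; return o+d*((z-o[2])/d[:,2])[:,None]
def bydepth(c,uv):
    s=slopes(c,uv); uv=np.atleast_2d(uv).astype(int); z=c["depth"][uv[:,1],uv[:,0]]
    return (np.c_[s,np.ones(len(s))]*z[:,None]-c["V"][:3,3])@c["V"][:3,:3]
E
python3 - <<'E'
from h import *
print(robot.get_obs())
for n in ["top","side","wrist"]:
    c=cam(n); cv2.imwrite(f"pics/{n}0.png",c["color"]); np.savez(f"{n}0.npz",**{k:v for k,v in c.items()})
    V=c["V"]; print(n,c["fov_y"],c["k1"],-V[:3,:3].T@V[:3,3])
E
```

```text
pics
{'time': 0.0, 'q': array([-1.35449960e+00,  5.28475082e-01,  1.43392538e+00,  9.85367449e-06,
        1.18140580e+00, -1.78495477e-01]), 'joint_velocities': array([ 1.46276654e-03, -4.57971244e-04, -4.82685304e-05,  6.86454618e-04,
       -1.46396395e-04,  1.30532155e-04]), 'joint_torque': array([ 3.36893218e-04, -4.40044498e+01, -1.76589775e+01,  6.32844935e-02,
        5.82373235e-02, -1.84133373e-04]), 'position': array([ 0.24026216, -0.57620236,  0.23855879]), 'tool_rot': array([ 9.80580337e-01,  1.96114707e-01, -1.63629817e-05, -1.10669616e-03]), 'ft_force': array([-1.06428042,  0.43485034,  1.31650505]), 'moment': array([-0.01866763, -0.02656416, -0.07205839]), 'grip_force': 0.0, 'grip_width': 0.08691547586808454}
top 47.07440386051346 -0.08738226581832217 [0.37122165 0.10304421 1.64820621]
side 57.65527948156453 -0.07146815508631728 [0.02500961 0.75339357 0.57549433]
wrist 59.13744092616006 0.019881294547166726 [ 0.30494588 -0.54942381  0.38341906]
```

View pics/top0.png

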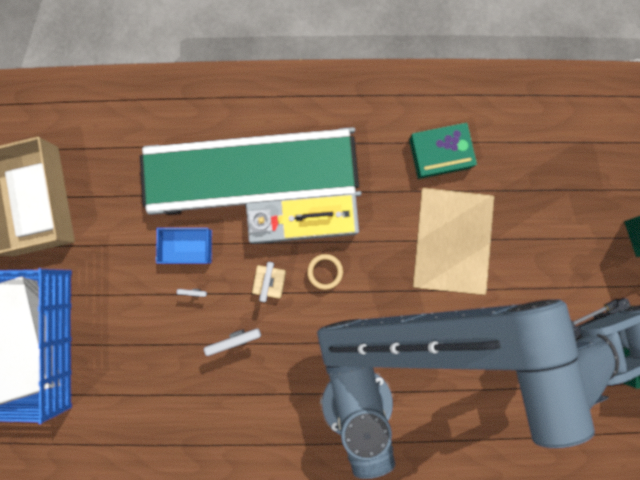

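View pics/side0.png

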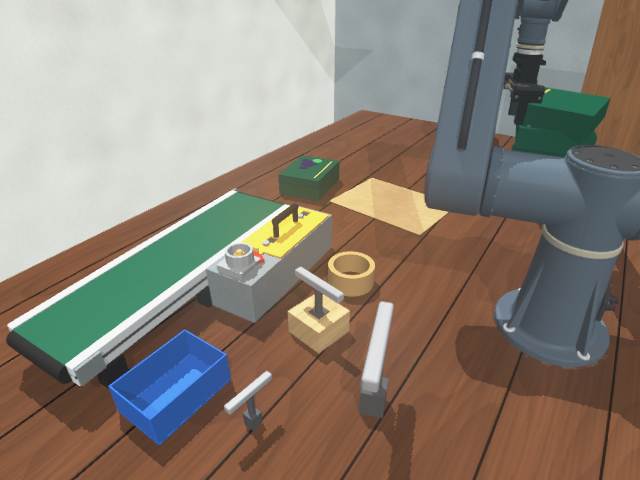

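The top view (up in the picture is +x, left is +y) shows three T-keys: large at (232,342), small at (192,292), and one in the wooden block at (267,282). The middle-sized one standing in the block fits. The lock is at (262,220), the yellow cover at (317,217), the cardboard at (455,241) and the tape roll at (325,272). Next I'll measure, and check one enlarged crop.

```bash
python3 - <<'E'
from h import *
def load(n): return dict(np.load(n+"0.npz"))
c=load("top"); im=c["color"]; hsv=cv2.cvtColor(im,cv2.COLOR_BGR2HSV)
def big(m,roi):
    x0,y0,x1,y1=roi; k=np.zeros_like(m);k[y0:y1,x0:x1]=m[y0:y1,x0:x1]
    cs,_=cv2.findContours(k,cv2.RETR_EXTERNAL,cv2.CHAIN_APPROX_NONE); return max(cs,key=cv2.contourArea)[:,0,:]
def rect(name,m,roi,z):
    P=onplane(c,big(m,roi),z)[:,:2]; r=cv2.minAreaRect((P*1000).astype(np.float32)); b=cv2.boxPoints(r)
    e=b[1]-b[0],b[2]-b[1]; l=max(e,key=np.linalg.norm); print(name,np.round(r[0],1),np.round(r[1],1),"long yaw",np.degrees(np.arctan2(l[1],l[0])).round(1))
R=cv2.inRange
rect("cover",R(hsv,(22,120,120),(35,255,255)),(240,180,370,250),.094)
rect("belt",R(hsv,(60,80,40),(90,255,255)),(130,120,370,220),.086)
rect("cardboard",R(hsv,(10,50,150),(25,140,255)),(405,180,500,300),.004)
rect("bar",R(hsv,(0,0,130),(179,40,255)),(250,255,285,305),.111)
rect("block",R(hsv,(12,40,150),(28,160,255)),(245,255,290,305),.05)
rect("bigbar",R(hsv,(0,0,120),(179,60,255)),(195,320,265,362),.15)
rect("smallbar",R(hsv,(0,0,130),(179,40,255)),(172,280,212,302),.07)
rect("punnet",R(hsv,(100,120,80),(125,255,255)),(150,220,215,270),.06)
rect("tape",R(hsv,(12,40,130),(28,180,255)),(300,250,350,295),.048)
rect("gift",R(hsv,(60,80,30),(90,255,255)),(405,115,480,180),.065)
print("depthpt bar",bydepth(c,[[268,275],[266,285]]),"lock",bydepth(c,[[262,220],[268,228]]),"handle",bydepth(c,[[312,216]]))
a=cv2.resize(im[170:320,160:360],(800,600),interpolation=cv2.INTER_CUBIC); cv2.imwrite("pics/crop1.png",a)
E
```

```text
cover [547.6 113.9] [100.9 207.2] long yaw -85.9
belt [686.1 306.8] [142.  603.2] long yaw -85.9
cardboard [ 473.5 -283.1] [264.3 322.8] long yaw -6.0
bar [364.4 249.2] [ 27.4 112.4] long yaw -13.3
block [360.9 228.4] [45.2 86.9] long yaw -10.3
bigbar [205.8 345.1] [ 33.8 162.2] long yaw -71.1
smallbar [337.4 471.8] [84.6 18.8] long yaw 83.7
punnet [472.3 497.6] [156.5 101.9] long yaw 89.2
tape [393.2  87.9] [121.2 108.9] long yaw 30.7
gift [ 741.3 -261.8] [133.9 178.6] long yaw -79.2
depthpt bar [[0.38294061 0.24703177 0.11711032]
 [0.35533399 0.25267499 0.11899543]] lock [[0.53537994 0.26130091 0.12809549]
 [0.51493086 0.24690246 0.10582535]] handle [[0.54365963 0.12239786 0.13514153]]
```

View pics/crop1.png

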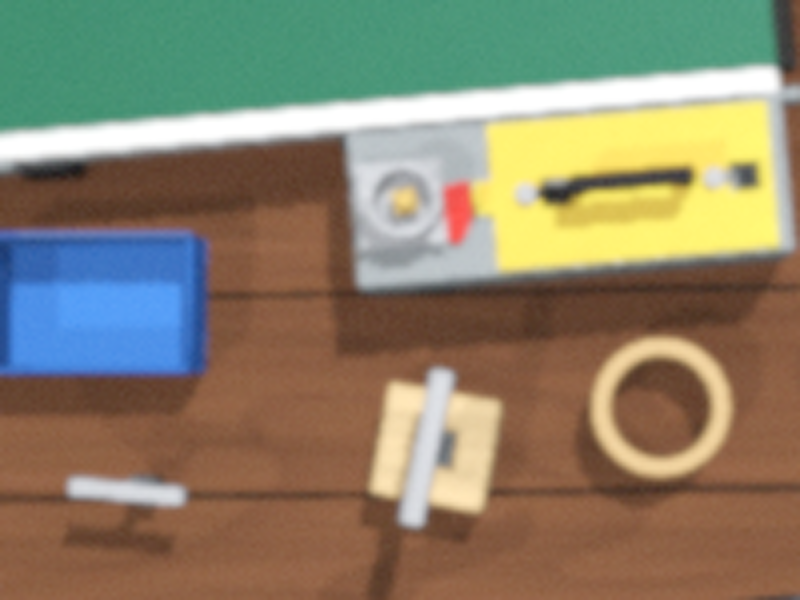

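The crop confirms it: the key in the block (bar at crop (428,447), measured 112 mm against 110) is the middle one. The loose keys measure 162 mm and 85 mm. The brass square is at crop (404,200) with the red cam towards the cover. I'll move over via mid-table to a spot where the wrist camera sees both the key and the lock.

```bash
python3 -m pendant '[{"jaw":1,"linear":[3.1,-2.5,-0.4],"twist":0},{"jaw":1,"linear":[3.1,-2.5,-0.4],"twist":0},{"jaw":1,"linear":[3.1,-2.5,-0.4],"twist":0},{"jaw":1,"linear":[3.1,-2.5,-0.4],"twist":0},{"jaw":1,"linear":[3.1,-2.5,-0.4],"twist":0},{"jaw":1,"linear":[3.1,-2.5,-0.4],"twist":0},{"jaw":1,"linear":[3.1,-2.5,-0.4],"twist":0},{"jaw":1,"linear":[3.1,-2.5,-0.4],"twist":0},{"jaw":1,"linear":[3.1,-2.5,-0.4],"twist":0},{"jaw":1,"linear":[3.1,-2.5,-0.4],"twist":0},{"jaw":1,"linear":[3.1,-2.5,-0.4],"twist":0},{"jaw":1,"linear":[3.1,-2.5,-0.4],"twist":0}]' 20
```

```text
time: 1.15
position: [0.4688, -0.1549, 0.2877]
tool_rot: [0.981, 0.196, -0.0, -0.0]
ft_force: [0.9, -0.2, -0.3]
grip_width: 0.0869
grip_force: 0.0
```

```bash
python3 -m pendant '[{"jaw":1,"linear":[0.85,-3.65,0],"twist":0},{"jaw":1,"linear":[0.85,-3.65,0],"twist":0},{"jaw":1,"linear":[0.85,-3.65,0],"twist":0},{"jaw":1,"linear":[0.85,-3.65,0],"twist":0},{"jaw":1,"linear":[0.85,-3.65,0],"twist":0},{"jaw":1,"linear":[0.85,-3.65,0],"twist":0},{"jaw":1,"linear":[0.85,-3.65,0],"twist":0},{"jaw":1,"linear":[0.85,-3.65,0],"twist":0},{"jaw":1,"linear":[0.85,-3.65,0],"twist":0},{"jaw":1,"linear":[0.85,-3.65,0],"twist":0},{"jaw":1,"linear":[0.85,-3.65,0],"twist":0},{"jaw":1,"linear":[0,0,0],"twist":7}]'
python3 -m pendant '[{"jaw":1,"linear":[0,0,0],"twist":7},{"jaw":1,"linear":[0,0,0],"twist":7},{"jaw":1,"linear":[0,0,0],"twist":7},{"jaw":1,"linear":[0,0,0],"twist":7},{"jaw":1,"linear":[0,0,0],"twist":1},{"jaw":1,"linear":[0,0,0],"twist":0},{"jaw":1,"linear":[0,0,0],"twist":0}]'
python3 - <<'E'
from h import *
c=cam("wrist"); cv2.imwrite("pics/w1.png",c["color"]); np.savez("w1.npz",**c); print(robot.get_obs()["q"])
E
```

```text
time: 2.15
position: [0.3985, 0.2552, 0.2876]
tool_rot: [0.99, 0.138, 0.0, -0.002]
ft_force: [0.0, 0.3, 0.3]
grip_width: 0.0876
grip_force: 0.0
time: 2.73
position: [0.4002, 0.2496, 0.2875]
tool_rot: [0.993, -0.115, -0.0, 0.0]
ft_force: [0.2, -0.3, -0.9]
grip_width: 0.0869
grip_force: 0.0
[ 3.20050822e-01  2.57723638e-01  1.74251277e+00 -1.10963671e-05
  1.14158747e+00  2.12244503e+00]
```

View pics/w1.png

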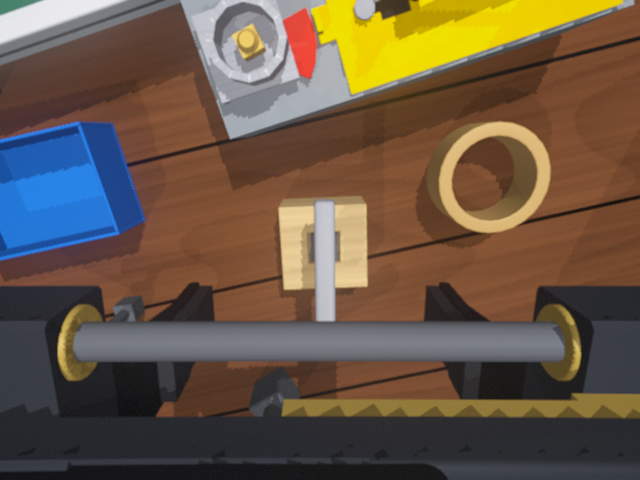

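The wrist view shows the bar's far end at (324,200) running down the picture to the gripper, the block round (323,243), the collar centre near (243,40), the brass square at (248,42), and the cam quadrant at (302,42).

```bash
python3 - <<'E'
from h import *
c=dict(np.load("w1.npz")); im=c["color"]; hsv=cv2.cvtColor(im,cv2.COLOR_BGR2HSV); R=cv2.inRange
m=R(hsv,(0,0,120),(179,50,255)); k=np.zeros_like(m); k[190:318,310:340]=m[190:318,310:340]
ys,xs=np.where(k); rows=[(xs[ys==y].mean(),y) for y in np.unique(ys) if (ys==y).sum()>10]
rows=np.array(rows); P=onplane(c,rows,.119)[:,:2]
print("bar end",P[0],"near",P[-1]); d=cv2.fitLine(P[8:].astype(np.float32),cv2.DIST_L2,0,0,1e-6).ravel(); v=d[:2]*np.sign(d[0])
w=[(xs[ys==y].max()-xs[ys==y].min()+1) for y in (220,300)];print("w px",w)
print("yaw",np.degrees(np.arctan2(v[1],v[0])),"centre",P[0]-.055*v)
m=R(hsv,(12,40,130),(28,170,255)); k=np.zeros_like(m); k[190:295,270:375]=m[190:295,270:375]
bb=np.concatenate(cv2.findContours(k,cv2.RETR_EXTERNAL,cv2.CHAIN_APPROX_NONE)[0])[:,0]
r=cv2.minAreaRect((onplane(c,bb,.05)[:,:2]*1000).astype(np.float32)); print("block",r)
# brass square
m=R(hsv,(12,110,90),(28,255,255)); k=np.zeros_like(m); k[15:70,220:275]=m[15:70,220:275]
cs=max(cv2.findContours(k,cv2.RETR_EXTERNAL,cv2.CHAIN_APPROX_NONE)[0],key=cv2.contourArea)[:,0]
r=cv2.minAreaRect((onplane(c,cs,.120)[:,:2]*1000).astype(np.float32)); print("brass",r)
# cam red
m=R(hsv,(0,150,100),(8,255,255))|R(hsv,(172,150,100),(179,255,255)); ys,xs=np.where(m[:100,270:340]); 
P=onplane(c,np.c_[xs+270,ys],.094)[:,:2]; print("red bbox",P.min(0),P.max(0))
# box edge orientation: yellow cover front edge line + belt rail
m=R(hsv,(22,150,120),(35,255,255)); m[:,:310]=0
q=[]
for u in range(370,580,10):
    y=np.where(m[:110,u])[0]; q.append((u,y.max()+.5))
P=onplane(c,q,.094)[:,:2].astype(np.float32); d=cv2.fitLine(P,cv2.DIST_HUBER,0,0,1e-6).ravel(); print("cover edge yaw",np.degrees(np.arctan2(d[1],d[0])),d[2:])
a=cv2.resize(im[0:110,170:350],(792,484),interpolation=cv2.INTER_CUBIC); cv2.imwrite("pics/w1c.png",a)
E
```

```text
bar end [0.41957552 0.24118105] near [0.32647026 0.26204815]
w px [np.int64(21), np.int64(21)]
yaw -12.657093 centre [0.36591208 0.25323241]
block ((365.6698913574219, 254.11961364746094), (99.00442504882812, 98.24120330810547), 75.15078735351562)
brass ((534.9059448242188, 266.5274353027344), (17.931941986083984, 15.718042373657227), 12.941102027893066)
red bbox [0.50728622 0.22129403] [0.55248756 0.24109642]
cover edge yaw -85.92283 [0.49412474 0.12495466]
```

View pics/w1c.png

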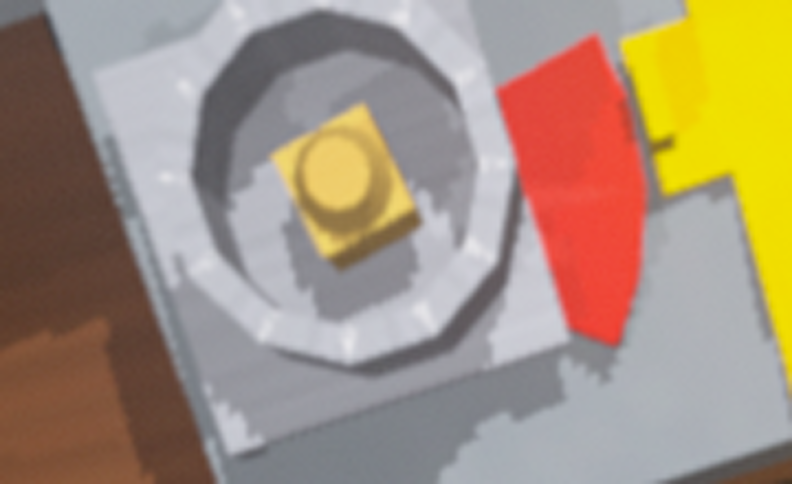

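```bash
python3 - <<'E'
from h import *
c=dict(np.load("w1.npz")); s=lambda p: np.array(p)/4.4+[170,0]
Q=onplane(c,s([[272,155],[362,103],[419,212]]),.120)[:,:2]
for a,b in((0,1),(1,2)): d=Q[b]-Q[a]; print("edge",np.linalg.norm(d),np.degrees(np.arctan2(d[1],d[0]))%90)
print("sq centre",(Q[0]+Q[2])/2,"nose",onplane(c,s([[342,170]]),.126))
B=onplane(c,s([[232,455],[568,345],[96,72]]),.104)[:,:2]
for a,b in((0,1),(0,2)): d=B[b]-B[a]; print("bracket",np.linalg.norm(d),np.degrees(np.arctan2(d[1],d[0]))%90)
print("bracket c",(B[1]+B[2])/2)
E
python3 -m pendant '[{"jaw":1,"linear":[-3.4,0.43,0],"twist":0},{"jaw":1,"linear":[0,0,3.4],"twist":-0.5},{"jaw":1,"linear":[0,0,3.4],"twist":0},{"jaw":1,"linear":[0,0,3.4],"twist":0},{"jaw":1,"linear":[0,0,3.4],"twist":0},{"jaw":1,"linear":[0,0,3.0],"twist":0},{"jaw":1,"linear":[0,0,1.25],"twist":0},{"jaw":1,"linear":[0,0,0],"twist":0},{"jaw":1,"linear":[0,0,0],"twist":0}]'
python3 -m pendant '[{"jaw":0,"linear":[0,0,0],"twist":0},{"jaw":0,"linear":[0,0,0],"twist":0},{"jaw":0,"linear":[0,0,0],"twist":0},{"jaw":0,"linear":[0,0,0],"twist":0},{"jaw":0,"linear":[0,0,0],"twist":0},{"jaw":0,"linear":[0,0,0],"twist":0},{"jaw":0,"linear":[0,0,0],"twist":0},{"jaw":0,"linear":[0,0,0],"twist":0}]' 55
```

```text
edge 0.015771706505681663 13.814327838143711
edge 0.01711943277728312 14.9644943338198
sq centre [0.53527257 0.26647429] nose [[0.53591102 0.26588488 0.126     ]]
bracket 0.05895306287931607 3.716514413664399
bracket 0.06009987307004752 4.059701149208066
bracket c [0.53509114 0.2707274 ]
time: 3.53
position: [0.3662, 0.2533, 0.1086]
tool_rot: [0.994, -0.112, -0.001, 0.0]
ft_force: [-0.0, 0.4, 0.7]
grip_width: 0.0871
grip_force: 0.0
time: 4.2
position: [0.3662, 0.2534, 0.1092]
tool_rot: [0.994, -0.112, 0.0, -0.0]
ft_force: [-0.2, 0.2, -0.7]
grip_width: 0.0412
grip_force: 0.0
```

```bash
python3 -m pendant '[{"jaw":0,"linear":[0,0,0],"twist":0},{"jaw":0,"linear":[0,0,0],"twist":0},{"jaw":0,"linear":[0,0,0],"twist":0},{"jaw":0,"linear":[0,0,0],"twist":0},{"jaw":0,"linear":[0,0,0],"twist":0},{"jaw":0,"linear":[0,0,0],"twist":0},{"jaw":0,"linear":[0,0,0],"twist":0},{"jaw":0,"linear":[0,0,0],"twist":0}]' 55
```

```text
time: 4.87
position: [0.3661, 0.2533, 0.109]
tool_rot: [0.994, -0.112, -0.0, 0.0]
ft_force: [-0.1, -1.1, -0.7]
grip_width: 0.0149
grip_force: 55.0
```

```bash
python3 -m pendant '[{"jaw":0,"linear":[0,0,-1.5],"twist":0},{"jaw":0,"linear":[0,0,-3],"twist":0},{"jaw":0,"linear":[0,0,-3],"twist":0},{"jaw":0,"linear":[0,0,-3],"twist":0},{"jaw":0,"linear":[0,0,-3],"twist":0},{"jaw":0,"linear":[3.24,-1.01,0],"twist":0},{"jaw":0,"linear":[3.24,-1.01,0],"twist":0},{"jaw":0,"linear":[3.24,-1.01,0],"twist":0},{"jaw":0,"linear":[3.24,-1.01,0],"twist":0},{"jaw":0,"linear":[3.24,-1.01,0],"twist":0},{"jaw":0,"linear":[0,0,0],"twist":-6.8},{"jaw":0,"linear":[0,0,0],"twist":-6.8}]'
python3 -m pendant '[{"jaw":0,"linear":[0,0,0],"twist":-6.8},{"jaw":0,"linear":[0,0,0],"twist":-6.8},{"jaw":0,"linear":[0,0,0],"twist":0},{"jaw":0,"linear":[0,0,0],"twist":0},{"jaw":0,"linear":[0,0,0],"twist":0}]'
python3 - <<'E'
from h import *
c=cam("wrist"); s=cam("side"); a=np.hstack([c["color"][:, :],s["color"][200:440,130:450].repeat(2,0).repeat(2,1)]); np.savez("w2.npz",**c)
cv2.imwrite("pics/w2.png",cv2.resize(a,(800,300))); o=robot.get_obs(); print(o["q"],o["ft_force"],o["moment"])
E
```

```text
time: 5.87
position: [0.537, 0.2661, 0.2426]
tool_rot: [1.0, 0.008, -0.001, 0.0]
ft_force: [-1.1, 0.1, -4.0]
grip_width: 0.0153
grip_force: 55.0
time: 6.28
position: [0.5349, 0.2664, 0.2435]
tool_rot: [0.992, 0.123, -0.001, 0.0]
ft_force: [0.3, 1.0, -3.1]
grip_width: 0.0153
grip_force: 55.0
[2.75229363e-01 4.86074845e-01 1.49799725e+00 7.25471982e-05
 1.15807379e+00 1.59761599e+00] [-0.1096055   0.40548105 -2.86370092] [0.02659113 0.05660029 0.02457458]
```

View pics/w2.png

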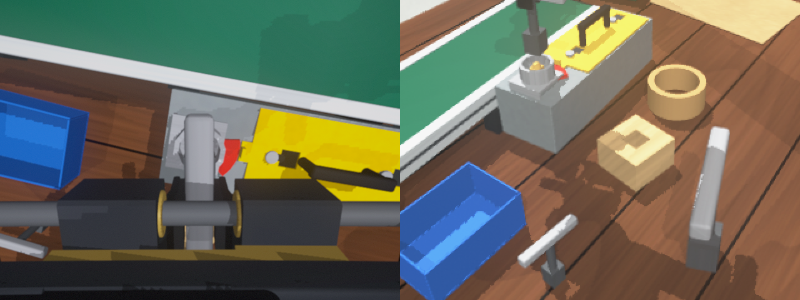

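The key is held upright over the collar and the block hole is empty. I'll lower it in steps, watching the force.

```bash
python3 -m pendant '[{"jaw":0,"linear":[0.05,0,1.2],"twist":0},{"jaw":0,"linear":[0,0,1.0],"twist":0},{"jaw":0,"linear":[0,0,0.4],"twist":0},{"jaw":0,"linear":[0,0,0.3],"twist":0},{"jaw":0,"linear":[0,0,0],"twist":0},{"jaw":0,"linear":[0,0,0],"twist":0}]'
python3 -m pendant '[{"jaw":0,"linear":[0,0,0.3],"twist":0},{"jaw":0,"linear":[0,0,0.2],"twist":0},{"jaw":0,"linear":[0,0,0],"twist":0},{"jaw":0,"linear":[0,0,0],"twist":0}]'
```

```text
time: 6.88
position: [0.536, 0.2666, 0.2151]
tool_rot: [0.992, 0.125, -0.0, 0.0]
ft_force: [-0.3, -1.3, -3.5]
grip_width: 0.0154
grip_force: 55.0
time: 7.22
position: [0.5363, 0.2667, 0.21]
tool_rot: [0.992, 0.125, 0.001, -0.0]
ft_force: [0.7, -0.2, -3.7]
grip_width: 0.0154
grip_force: 55.0
```

The rim is already past the square's top with no load, so it is lined up. I'll continue down.

```bash
python3 -m pendant '[{"jaw":0,"linear":[0,0,0.4],"twist":0},{"jaw":0,"linear":[0,0,0.4],"twist":0},{"jaw":0,"linear":[0,0,0],"twist":0},{"jaw":0,"linear":[0,0,0],"twist":0}]'
python3 -m pendant '[{"jaw":0,"linear":[0,0,0.3],"twist":0},{"jaw":0,"linear":[0,0,0.2],"twist":0},{"jaw":0,"linear":[0,0,0],"twist":0},{"jaw":0,"linear":[0,0,0],"twist":0}]'
```

```text
time: 7.55
position: [0.5362, 0.2667, 0.2016]
tool_rot: [0.992, 0.125, 0.0, -0.0]
ft_force: [1.9, 1.2, -4.9]
grip_width: 0.0153
grip_force: 55.0
time: 7.88
position: [0.5366, 0.2668, 0.198]
tool_rot: [0.992, 0.125, 0.001, -0.0]
ft_force: [1.7, 0.2, 2.6]
grip_width: 0.0154
grip_force: 55.0
```

```bash
python3 -m pendant '[{"jaw":0,"linear":[0,0,0],"twist":-3.5},{"jaw":0,"linear":[0,0,0],"twist":-3.5},{"jaw":0,"linear":[0,0,0],"twist":-3.5},{"jaw":0,"linear":[0,0,0],"twist":-3.5},{"jaw":0,"linear":[0,0,0],"twist":-3.5},{"jaw":0,"linear":[0,0,0],"twist":-3.5},{"jaw":0,"linear":[0,0,0],"twist":-3.5},{"jaw":0,"linear":[0,0,0],"twist":-3.5},{"jaw":0,"linear":[0,0,0],"twist":-3.5},{"jaw":0,"linear":[0,0,0],"twist":-3.5},{"jaw":0,"linear":[0,0,0],"twist":-3.5},{"jaw":0,"linear":[0,0,0],"twist":-3.5}]' 60
python3 -c "
from rig import robot;o=robot.get_obs();print(o['moment'],o['ft_force'],o['q'])"
```

```text
time: 8.88
position: [0.5367, 0.2675, 0.1981]
tool_rot: [0.881, 0.472, 0.002, -0.001]
ft_force: [1.5, 0.8, 1.5]
grip_width: 0.0155
grip_force: 60.1
[ 0.43539265 -0.38380978 -0.32825813] [1.53063825 0.80920998 1.4847115 ] [0.27537704 0.54134666 1.54212711 0.00208892 1.05511049 0.86108655]
```

Moment −0.33 N m, so the square is turning with the key. I'll continue to the stop.

```bash
python3 -m pendant '[{"jaw":0,"linear":[0,0,0],"twist":-3.5},{"jaw":0,"linear":[0,0,0],"twist":-3.5},{"jaw":0,"linear":[0,0,0],"twist":-3.5},{"jaw":0,"linear":[0,0,0],"twist":-3.5},{"jaw":0,"linear":[0,0,0],"twist":-3.5},{"jaw":0,"linear":[0,0,0],"twist":-3.5},{"jaw":0,"linear":[0,0,0],"twist":-3.5},{"jaw":0,"linear":[0,0,0],"twist":-3.5},{"jaw":0,"linear":[0,0,0],"twist":-3.5},{"jaw":0,"linear":[0,0,0],"twist":-3.5},{"jaw":0,"linear":[0,0,0],"twist":-3.5}]'
python3 -c "
from rig import robot;o=robot.get_obs();print(o['moment'],o['ft_force'])"
python3 -m pendant '[{"jaw":0,"linear":[0,0,0],"twist":-3},{"jaw":0,"linear":[0,0,0],"twist":-3},{"jaw":0,"linear":[0,0,0],"twist":0},{"jaw":0,"linear":[0,0,0],"twist":0}]'
python3 -c "
from rig import robot;o=robot.get_obs();print(o['moment'],o['ft_force'],o['tool_rot'],o['q'])"
```

```text
time: 9.8
position: [0.5361, 0.2676, 0.1981]
tool_rot: [0.676, 0.737, 0.001, -0.001]
ft_force: [0.6, 3.1, 2.9]
grip_width: 0.0156
grip_force: 60.1
[ 0.52450215 -0.1999527  -0.31750761] [0.60500868 3.12473894 2.85952639]
time: 10.13
position: [0.5361, 0.2675, 0.1981]
tool_rot: [0.638, 0.77, 0.001, -0.0]
ft_force: [0.6, 2.7, 5.9]
grip_width: 0.0154
grip_force: 60.0
[ 0.62405819 -0.06331281 -0.23476073] [0.59644763 2.74895793 5.88822179] [ 6.38128197e-01  7.69929181e-01  1.18101324e-03 -2.55255764e-04] [0.27568991 0.54114668 1.54259955 0.00202196 1.05619144 0.08803041]
```

```bash
python3 -m pendant '[{"jaw":0,"linear":[0,0,0],"twist":-3},{"jaw":0,"linear":[0,0,0],"twist":-2},{"jaw":0,"linear":[0,0,0],"twist":0}]'
python3 -c "
from rig import robot;o=robot.get_obs();print(o['moment'])"
python3 -m pendant '[{"jaw":0,"linear":[0,0,0],"twist":-2},{"jaw":0,"linear":[0,0,0],"twist":-2},{"jaw":0,"linear":[0,0,0],"twist":0}]'
python3 -c "
from rig import robot;o=robot.get_obs();print(o['moment'],o['tool_rot'])
from h import *
c=cam('wrist'); cv2.imwrite('pics/w3.png',c['color'])"
```

```text
time: 10.38
position: [0.536, 0.2675, 0.1981]
tool_rot: [0.604, 0.797, 0.001, -0.0]
ft_force: [-0.6, 4.1, 5.5]
grip_width: 0.0156
grip_force: 60.1
[ 0.6500718  -0.06399352 -0.25173242]
time: 10.63
position: [0.536, 0.2675, 0.1981]
tool_rot: [0.575, 0.818, 0.001, -0.0]
ft_force: [0.5, 2.7, 5.2]
grip_width: 0.0157
grip_force: 60.1
[ 0.65068655 -0.0347182  -0.26443992] [ 5.75468700e-01  8.17823001e-01  1.10997214e-03 -2.87015275e-04]
```

View pics/w3.png

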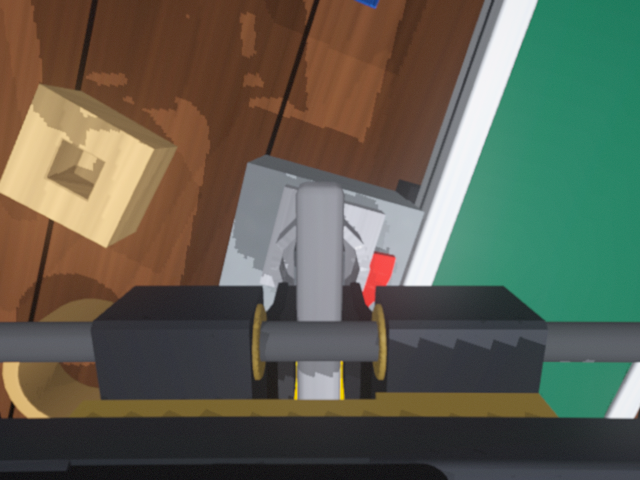

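The bar is still lined up with the fingers and the red cam has swung to the +x side (378,278). The socket play delays the stop, so I'll turn a little further until the moment rises.

```bash
for i in 1 2; do :; done; python3 -m pendant '[{"jaw":0,"linear":[0,0,0],"twist":-2},{"jaw":0,"linear":[0,0,0],"twist":-2},{"jaw":0,"linear":[0,0,0],"twist":0}]'
python3 -c "
from rig import robot;o=robot.get_obs();print(o['moment'])"
python3 -m pendant '[{"jaw":0,"linear":[0,0,0],"twist":-2},{"jaw":0,"linear":[0,0,0],"twist":-2},{"jaw":0,"linear":[0,0,0],"twist":0}]'
python3 -c "
from rig import robot;o=robot.get_obs();print(o['moment'],o['tool_rot'])"
```

```text
time: 10.93
position: [0.5359, 0.2676, 0.1981]
tool_rot: [0.548, 0.837, 0.001, -0.001]
ft_force: [-0.1, 3.0, 6.1]
grip_width: 0.0154
grip_force: 60.7
[ 0.58775904  0.0065271  -0.791194  ]
time: 11.18
position: [0.5359, 0.2675, 0.1981]
tool_rot: [0.519, 0.855, 0.001, -0.001]
ft_force: [-0.1, 2.4, 6.1]
grip_width: 0.0155
grip_force: 61.9
[ 0.54213998 -0.04936795 -1.26638516] [ 5.18900682e-01  8.54833037e-01  1.45479571e-03 -6.67584076e-04]
```

Moment −1.27 N m: the stop is reached. I'll back off within the play, let go, rise and move above the cover.

```bash
python3 -m pendant '[{"jaw":0,"linear":[0,0,0],"twist":3},{"jaw":0,"linear":[0,0,0],"twist":3},{"jaw":0,"linear":[0,0,-0.1],"twist":2},{"jaw":0,"linear":[0,0,0],"twist":0},{"jaw":0.6,"linear":[0,0,0],"twist":0},{"jaw":0.6,"linear":[0,0,0],"twist":0},{"jaw":0.6,"linear":[0,0,0],"twist":0},{"jaw":0.6,"linear":[0,0,0],"twist":0},{"jaw":0.6,"linear":[0,0,0],"twist":0},{"jaw":0.6,"linear":[0,0,0],"twist":0},{"jaw":0.6,"linear":[0,0,0],"twist":0},{"jaw":0.6,"linear":[0,0,0],"twist":0}]'
python3 -m pendant '[{"jaw":0.6,"linear":[0,0,-1],"twist":0},{"jaw":0.6,"linear":[0,0,-2],"twist":0},{"jaw":0.6,"linear":[0,0,-3],"twist":0},{"jaw":0.6,"linear":[0,0,-3],"twist":0},{"jaw":0.6,"linear":[0,0,0],"twist":0}]'
```

```text
time: 12.18
position: [0.5359, 0.2665, 0.198]
tool_rot: [0.575, 0.818, -0.0, 0.0]
ft_force: [-0.7, 0.1, 0.1]
grip_width: 0.0514
grip_force: 0.0
time: 12.6
position: [0.5395, 0.2678, 0.2955]
tool_rot: [0.575, 0.818, 0.005, 0.004]
ft_force: [0.8, 0.1, 0.3]
grip_width: 0.0519
grip_force: 0.0
```

```bash
python3 -m pendant '[{"jaw":0.8,"linear":[0,0,0],"twist":7},{"jaw":0.8,"linear":[0,0,0],"twist":7},{"jaw":0.8,"linear":[0,0,0],"twist":1.7},{"jaw":0.8,"linear":[-3.7,0,0],"twist":0},{"jaw":0.8,"linear":[-3.7,0,0],"twist":0},{"jaw":0.8,"linear":[-3.7,0,0],"twist":0},{"jaw":0.8,"linear":[-3.7,0,0],"twist":0},{"jaw":0.8,"linear":[-3.7,0,0],"twist":0},{"jaw":0.8,"linear":[-3.5,0,0],"twist":0},{"jaw":0.8,"linear":[0,0,0],"twist":0},{"jaw":0.8,"linear":[0,0,0],"twist":0}]'
python3 - <<'E'
from h import *
c=cam("wrist"); cv2.imwrite("pics/w4.png",c["color"]); np.savez("w4.npz",**c); print(robot.get_obs()["q"])
E
```

```text
time: 13.52
position: [0.552, 0.0453, 0.2885]
tool_rot: [0.683, 0.731, 0.0, 0.0]
ft_force: [0.2, 0.1, -0.3]
grip_width: 0.0698
grip_force: 0.0
[-1.17757475e-01  3.75492648e-01  1.55408815e+00  6.40401815e-04
  1.21184696e+00 -1.87931513e-01]
```

View pics/w4.png

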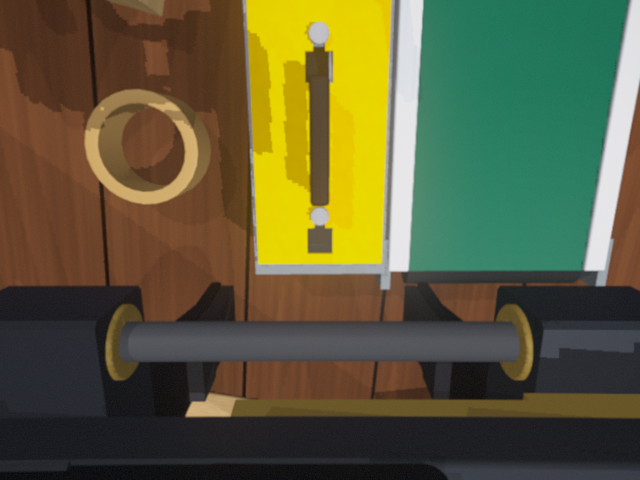

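The wrist view shows the handle bar down column 320 (rows ~85–205), the studs at (319,33) and (320,216), and the dark wide slot ends at (319,67) and (320,240). The camera view is aligned with the cover.

```bash
python3 - <<'E'
from h import *
c=dict(np.load("w4.npz")); g=c["color"]
P=onplane(c,[[319,33],[320,216]],.100); print("studs",P, np.linalg.norm(P[1]-P[0]))
t=np.radians(4.08); d=P[0]-P[1]; print("yaw",np.degrees(np.arctan2(d[1],d[0])))
m=cv2.cvtColor(g,cv2.COLOR_BGR2GRAY)<70; q=[]
for v in range(100,200,10):
    x=np.where(m[v,295:345])[0]+295; q.append((x.mean(),v))
H=onplane(c,q,.136); print("handle",H[0],H[-1]); print("near end",onplane(c,[[320,205]],.136))
O=P.mean(0)[:2]-9*1e-3*np.array([-np.sin(t),np.cos(t)]); print("origin",O)
p=robot.get_obs()["position"]; print("local tool dx,dy to origin", (O-p[:2])@np.array([-np.sin(t),np.cos(t)]),(O-p[:2])@np.array([np.cos(t),np.sin(t)]))
E
```

```text
studs [[0.54267015 0.18287466 0.1       ]
 [0.55240507 0.04993608 0.1       ]] 0.13329454104345184
yaw 94.18822101922031
handle [0.54049762 0.13492733 0.136     ] [nan nan nan]
near end [[0.55124515 0.06495722 0.136     ]]
origin [0.54817796 0.10742817]
local tool dx,dy to origin 0.060842297458721564 0.0008249786891430274<stdin>:7: RuntimeWarning: Mean of empty slice.
  ret = ret.dtype.type(ret / rcount)
```

```bash
python3 -m pendant '[{"jaw":0.8,"linear":[2.8,0.04,0],"twist":0},{"jaw":0.8,"linear":[2.8,0.04,0],"twist":0},{"jaw":0.8,"linear":[0,0,3.5],"twist":0},{"jaw":0.8,"linear":[0,0,3.5],"twist":0},{"jaw":0.8,"linear":[0,0,3.5],"twist":0},{"jaw":0.8,"linear":[0,0,3.5],"twist":0},{"jaw":0.8,"linear":[0,0,2],"twist":0},{"jaw":0.8,"linear":[0,0,0],"twist":0},{"jaw":0.8,"linear":[0,0,0],"twist":0}]'
python3 -m pendant '[{"jaw":0,"linear":[0,0,0],"twist":0},{"jaw":0,"linear":[0,0,0],"twist":0},{"jaw":0,"linear":[0,0,0],"twist":0},{"jaw":0,"linear":[0,0,0],"twist":0},{"jaw":0,"linear":[0,0,0],"twist":0},{"jaw":0,"linear":[0,0,0],"twist":0},{"jaw":0,"linear":[0,0,0],"twist":0},{"jaw":0,"linear":[0,0,0],"twist":0},{"jaw":0,"linear":[0,0,0],"twist":0},{"jaw":0,"linear":[0,0,0],"twist":0},{"jaw":0,"linear":[0,0,0],"twist":0},{"jaw":0,"linear":[0,0,0],"twist":0}]' 50
```

```text
time: 14.32
position: [0.5477, 0.1045, 0.1274]
tool_rot: [0.681, 0.733, -0.001, -0.001]
ft_force: [0.2, 0.0, 0.2]
grip_width: 0.0698
grip_force: 0.0
time: 15.32
position: [0.5484, 0.103, 0.128]
tool_rot: [0.681, 0.732, -0.0, -0.0]
ft_force: [0.1, 0.9, -0.1]
grip_width: 0.0132
grip_force: 50.0
```

```bash
python3 -m pendant '[{"jaw":0,"linear":[0.5,0,0],"twist":0},{"jaw":0,"linear":[0.5,0,0],"twist":0},{"jaw":0,"linear":[0.4,0,0],"twist":0},{"jaw":0,"linear":[0.3,0,0],"twist":0},{"jaw":0,"linear":[0.2,0,0],"twist":0},{"jaw":0,"linear":[0,0,0],"twist":0},{"jaw":0,"linear":[0,0,0],"twist":0}]'
python3 -m pendant '[{"jaw":0,"linear":[0.2,0,0],"twist":0},{"jaw":0,"linear":[0.1,0,0],"twist":0},{"jaw":0,"linear":[0.1,0,0],"twist":0},{"jaw":0,"linear":[0,0,0],"twist":0},{"jaw":0,"linear":[0,0,0],"twist":0}]'
```

```text
time: 15.9
position: [0.547, 0.1228, 0.128]
tool_rot: [0.681, 0.732, 0.0, -0.0]
ft_force: [1.2, 0.7, -0.5]
grip_width: 0.0134
grip_force: 50.0
time: 16.32
position: [0.5468, 0.1249, 0.128]
tool_rot: [0.681, 0.732, -0.001, 0.001]
ft_force: [0.9, -4.8, 0.1]
grip_width: 0.0135
grip_force: 50.0
```

It slid 21.9 mm and touches the stop. I'll lift slowly and check.

```bash
python3 -m pendant '[{"jaw":0,"linear":[-0.05,0,-0.2],"twist":0},{"jaw":0,"linear":[0,0,-0.3],"twist":0},{"jaw":0,"linear":[0,0,-0.5],"twist":0},{"jaw":0,"linear":[0,0,0],"twist":0}]'
python3 -m pendant '[{"jaw":0,"linear":[0,0,-0.5],"twist":0},{"jaw":0,"linear":[0,0,-1],"twist":0},{"jaw":0,"linear":[0,0,-1.5],"twist":0},{"jaw":0,"linear":[0,0,-2],"twist":0},{"jaw":0,"linear":[0,0,-2],"twist":0},{"jaw":0,"linear":[0,0,0],"twist":0},{"jaw":0,"linear":[0,0,0],"twist":0}]'
python3 - <<'E'
from h import *
s=cam("side"); cv2.imwrite("pics/s5.png",s["color"]); o=robot.get_obs(); print(o["moment"],o["q"])
E
```

```text
time: 16.65
position: [0.5464, 0.1254, 0.1383]
tool_rot: [0.681, 0.732, -0.001, -0.0]
ft_force: [-0.3, -3.4, -6.6]
grip_width: 0.0134
grip_force: 50.0
time: 17.23
position: [0.5478, 0.1263, 0.2097]
tool_rot: [0.681, 0.732, 0.002, 0.001]
ft_force: [-0.1, 0.6, -6.4]
grip_width: 0.0136
grip_force: 50.0
[-0.03959097 -0.0707134   0.04537609] [ 2.70587284e-02  4.80554070e-01  1.62866065e+00  1.06654809e-03
  1.03185196e+00 -4.54088611e-02]
```

View pics/s5.png

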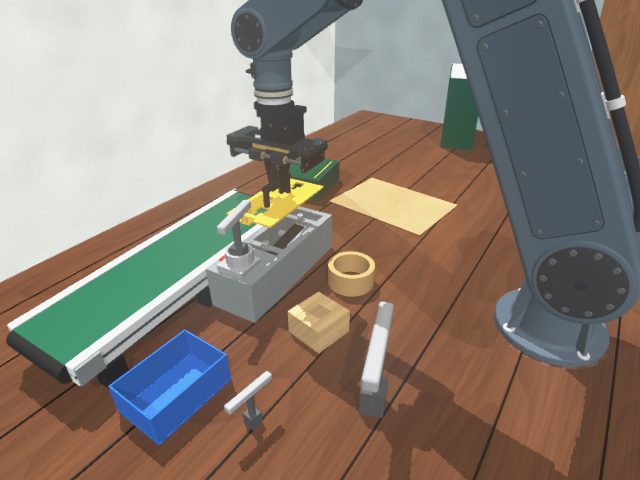

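The cover is off and level at (285,200). The key is standing in the lock at (238,240). Next I'll get the sheet's centre from the four corners in the first top view.

```bash
python3 - <<'E'
from h import *
c=dict(np.load("top0.npz")); Q=onplane(c,[[424,188],[494,195],[487,294],[415,288]],.004)[:,:2]
print(Q,[np.linalg.norm(Q[i]-Q[i-1]) for i in range(4)]); C=Q.mean(0)
d=Q[0]-Q[3]; print("yaw x",np.degrees(np.arctan2(d[1],d[0])))
p=robot.get_obs()["position"]; t=np.radians(94.1); e=np.array([np.cos(t),np.sin(t)]); n=np.array([np.sin(t),-np.cos(t)])
T=C-.005*e; print("C",C,"tool shift",(T-p[:2])@e,(T-p[:2])@n, "r",np.linalg.norm(T))
E
```

```text
[[ 0.63918046 -0.21570685]
 [ 0.61563298 -0.43002488]
 [ 0.31616705 -0.3981465 ]
 [ 0.33822093 -0.18048633]] [np.float64(0.30301340662864645), np.float64(0.21560775212515454), np.float64(0.30115788819619954), np.float64(0.2187745978446263)]
yaw x -6.674817126087706
C [ 0.47730035 -0.30609114] tool shift -0.4311321529051477 -0.09995267997213286 r 0.5700234642713443
```

```bash
python3 -m pendant '[{"jaw":0,"linear":[-1.5,-0.3,0],"twist":0},{"jaw":0,"linear":[-3,-0.7,0],"twist":0},{"jaw":0,"linear":[-4,-0.9,0],"twist":0},{"jaw":0,"linear":[-4,-0.9,0],"twist":0},{"jaw":0,"linear":[-4,-0.9,0],"twist":0},{"jaw":0,"linear":[-4,-0.9,0],"twist":0},{"jaw":0,"linear":[-4,-0.9,0],"twist":0},{"jaw":0,"linear":[-4,-0.9,0],"twist":0},{"jaw":0,"linear":[-4,-0.9,0],"twist":0},{"jaw":0,"linear":[-4,-0.9,0],"twist":0},{"jaw":0,"linear":[-3.6,-1.0,0],"twist":0},{"jaw":0,"linear":[-3,-0.8,0],"twist":0}]'
python3 -m pendant '[{"jaw":0,"linear":[0,0,0],"twist":3.5},{"jaw":0,"linear":[0,0,1],"twist":3.5},{"jaw":0,"linear":[0,0,2],"twist":3.5},{"jaw":0,"linear":[0,0,3],"twist":0},{"jaw":0,"linear":[0,0,3],"twist":0},{"jaw":0,"linear":[0,0,3],"twist":0},{"jaw":0,"linear":[0,0,1.5],"twist":0},{"jaw":0,"linear":[0,0,1],"twist":0},{"jaw":0,"linear":[0,0,0],"twist":0},{"jaw":0,"linear":[0,0,0],"twist":0}]'
```

```text
time: 18.28
position: [0.4768, -0.3137, 0.2064]
tool_rot: [0.682, 0.732, 0.0, -0.001]
ft_force: [0.8, 0.0, -5.7]
grip_width: 0.0132
grip_force: 50.0
time: 19.12
position: [0.4779, -0.3112, 0.0623]
tool_rot: [0.745, 0.667, 0.0, -0.001]
ft_force: [-0.3, 0.9, -5.0]
grip_width: 0.0133
grip_force: 50.0
```

```bash
python3 -m pendant '[{"jaw":0,"linear":[0,0,0.8],"twist":0},{"jaw":0,"linear":[0,0,0.5],"twist":0},{"jaw":0,"linear":[0,0,0.4],"twist":0},{"jaw":0,"linear":[0,0,0.2],"twist":0},{"jaw":0,"linear":[0,0,0],"twist":0},{"jaw":0,"linear":[0,0,0],"twist":0}]'
python3 -m pendant '[{"jaw":0,"linear":[0,0,0.1],"twist":0},{"jaw":0,"linear":[0,0,0.1],"twist":0},{"jaw":0,"linear":[0,0,0],"twist":0},{"jaw":0,"linear":[0,0,0],"twist":0}]'
```

```text
time: 19.62
position: [0.4781, -0.3116, 0.0442]
tool_rot: [0.745, 0.667, 0.0, 0.0]
ft_force: [0.1, -0.8, -5.2]
grip_width: 0.0133
grip_force: 50.0
time: 19.95
position: [0.4781, -0.3116, 0.0421]
tool_rot: [0.745, 0.667, 0.0, 0.0]
ft_force: [0.6, -0.4, -6.1]
grip_width: 0.0134
grip_force: 50.0
```

```bash
python3 -m pendant '[{"jaw":0,"linear":[0,0,0.1],"twist":0},{"jaw":0,"linear":[0,0,0.1],"twist":0},{"jaw":0,"linear":[0,0,0],"twist":0},{"jaw":0,"linear":[0,0,0],"twist":0}]'
```

```text
time: 20.28
position: [0.4782, -0.3116, 0.042]
tool_rot: [0.745, 0.667, -0.0, 0.0]
ft_force: [-1.3, 1.5, 7.4]
grip_width: 0.0133
grip_force: 50.0
```

Contact: the force changed from −6 to +7 N at the expected height. I'll release, rise, and check from the top.

```bash
python3 -m pendant '[{"jaw":0,"linear":[0,0,-0.1],"twist":0},{"jaw":0.6,"linear":[0,0,0],"twist":0},{"jaw":0.6,"linear":[0,0,0],"twist":0},{"jaw":0.6,"linear":[0,0,0],"twist":0},{"jaw":0.6,"linear":[0,0,0],"twist":0},{"jaw":0.6,"linear":[0,0,0],"twist":0},{"jaw":0.6,"linear":[0,0,0],"twist":0},{"jaw":0.6,"linear":[0,0,0],"twist":0},{"jaw":0.6,"linear":[0,0,0],"twist":0}]'
python3 -m pendant '[{"jaw":0.6,"linear":[0,0,-1],"twist":0},{"jaw":0.6,"linear":[0,0,-2.5],"twist":0},{"jaw":0.6,"linear":[0,0,-3],"twist":0},{"jaw":0.6,"linear":[0,0,-3],"twist":0},{"jaw":0.6,"linear":[0,0,-3],"twist":0},{"jaw":0.6,"linear":[0,0,-3],"twist":0},{"jaw":0.6,"linear":[-3,0,-2],"twist":0},{"jaw":0.6,"linear":[-3,0,0],"twist":0},{"jaw":0.6,"linear":[-3,0,0],"twist":0},{"jaw":0.6,"linear":[0,0,0],"twist":0}]'
python3 - <<'E'
from h import *
c=cam("wrist"); s=cam("side"); a=np.hstack([c["color"],s["color"]]); cv2.imwrite("pics/end.png",cv2.resize(a,(800,300)))
E
```

```text
time: 21.03
position: [0.4781, -0.3115, 0.041]
tool_rot: [0.745, 0.667, 0.0, -0.0]
ft_force: [-0.8, -0.7, -0.3]
grip_width: 0.0507
grip_force: 0.0
time: 21.87
position: [0.4681, -0.4073, 0.2181]
tool_rot: [0.746, 0.665, -0.001, 0.004]
ft_force: [-0.2, -0.2, -0.1]
grip_width: 0.0525
grip_force: 0.0
```

View pics/end.png

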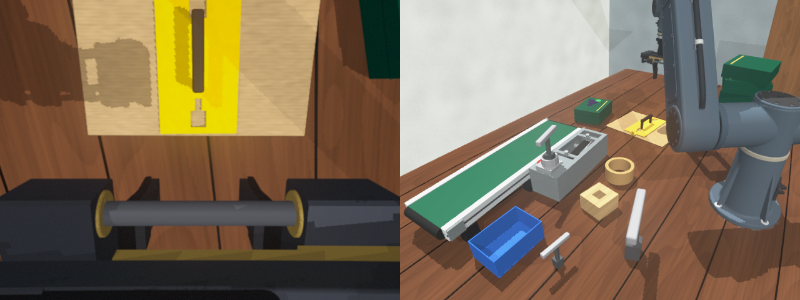

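The cover lies flat in the middle of the sheet, handle up (197,65). The key stands upright in the lock (547,145), and the bystanders are where they were.

```bash
python3 -c "
from rig import robot; print(robot.hand_in())"
```

```text
the job is handed in; nothing more can be done
None
```

The job is handed in: the key is down in the lock and turned to its stop, and the cover lies flat, handle up, on the cardboard. The gift box, tape roll and punnet look unmoved in the last picture. It took about 22 s on the robot's clock; no verdict was returned.

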